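Load the tube carrier and hold it up level

ROBOT

A 6-joint arm with a two-finger parallel gripper is mounted at the origin on the work surface. World frame = base frame: x ahead of the robot, y to its left, z up, the work surface at z = 0. Lengths are in m, angles in rad, forces in N, time in s.
With the tool pointing down it reaches from about 0.35 to 0.975 m from the base axis. Payload 4.9 kg.
Tool frame: the origin (TCP) lies midway between the tips of the shut fingers; the grasp point (between the pads) lies 19 mm behind it; z points along the fingers, y is the line along which they close (so a half turn about z gives the same grasp; the last joint's range is limited). The gripper opens to 85 mm and grips with 20 to 120 N. Pads are 22 mm wide; open, the fingers measure 114 mm over their backs; the gripper's body (76 mm by 85 mm) begins 54 mm behind the grasp point. The pads swing forward as they close: fully open they stand 13 mm farther back than shut.
Start: joints at [1.178, 0.053, 1.613, -0, 1.476, -0.119], TCP at [0.169, 0.602, 0.231] pointing down, gripper open.
Joint ranges: [-3.01, 3.01], [-1.01, 2.22], [0.06, 2.58], [-1.02, 4.17], [0.09, 2.62], [-3.14, 3.14]. Speed limits (rad/s): [2.57, 2.57, 3.14, 3.14, 3.14, 3.14].

INTERFACE

Orientations are given as a rotation vector (axis times angle).
In Python, from station import robot, vision gives the robot as it stands.
- The arm moves only by the tool carry_out, never from a script. Its argument "targets" is a list of rows, each a list of 5 numbers: the opening, from -1 (shut) to 1 (fully open), then the shift along the tool's x, y, z normalised to -1 to 1, where 1 is 1 m, then the turn about the tool's z normalised to -1 to 1, where 1 is 90 degrees. A call has 1 to 12 rows; each row is the pose to reach, as a shift and turn from the pose commanded when the call began, along the tool's axes at that moment; what a row does not reach only later rows make up. A row lasts 1/12 s, in which the tool goes at most 41.7 mm and 7.16 degrees, less where a joint would pass 70% of its speed; a pose out of reach is approached as far as the arm can. A call with a number of a shift or a turn outside -1 to 1 is refused whole. A call with a gripper value outside its range is refused whole. The fingers move at their own pace and stop on an object; "squeeze" is the grip in N (left out, the last holds). Time passes only in rows, so rows that repeat a pose let the fingers close. It gives the time, the measured TCP pose, the force, the opening and the grip force at its end, in the units of the state.
- robot.observe(): the state, without advancing time (a new reading comes with each control period).
- vision.camera(name): name is "side" or "top" or "wrist"; returns the picture (384x512x3 uint8, red, green, blue); there is no depth.
- vision.get_calibration(name): a dict with "camera_matrix" (3x3 intrinsics, pixels), "R" (3x3) and "t" (3): a world point X has camera coordinates R X + t. Camera axes: x right, y down, z forward; pixel columns grow to the right and rows downward; lengths in m; the calibration is good to about 2 mm. The wrist camera is an equidistant fisheye: a pixel r from the principal point sees the ray r / f radians off the axis. A picture is of the moment at which its call begins: read the wrist's pose just before it. get_calibration takes no time and is no camera call; for the wrist camera it gives the pose at the moment of the call.
- robot.hand_in(): hands the job in; it is judged then, once.
The state is a dict: "clock": time; "q": joint angles; "qd": joint speeds; "joint_torque": joint torques, N m; "tcp_pos": TCP position; "orientation": TCP orientation; "contact_force": force on the tool from outside, world axes, zero at the start; "torque": the same for the moment, N m; "gripper_width": opening from 0.0 (shut) to 1.0 (fully open); "grasp_force": force on a finger pad.
Only numpy, scipy, OpenCV 4.12 (cv2) and the standard library are available. Lean on these libraries where they do the work, as an engineer would, in place of code of your own. Each camera call takes 0.05 s, during which the arm holds its last target. There are 200 camera calls.

TASK

Stand the two long sample tubes from the aluminium prep rack in the two empty wells of the white carrier, one in each and right down, keeping them upright and leaving the short vial where it is. Then grip the carrier by its handle, lift it out of the spill tray and hold it still and level about 10 cm up, so that I can wipe the tray: finish while still holding it there, with nothing else carrying it. Leave the other things on the bench alone.

Things in the scene. Friction and masses are not known exactly. Their poses are not given: they have to be found in the camera images.
- tube_1_mid (a point): One of the two long sample tubes: an upright amber glass tube, 17 mm in diameter throughout and 110 mm tall, flat top, with a blue cap as its upper 20 mm and a bevelled foot; about 40 g. The point is at its centre, 55 mm above its foot; z points up along the tube. It starts standing in one of the prep rack's holes, 65 mm of it showing above the rack.
- tube_2_mid (a point): The other long sample tube, the same as the first, in another hole of the prep rack.
- short_vial_mid (a point): A short vial like the tubes in diameter, material and cap but only 70 mm tall, so 25 mm shows above the prep rack; it stays where it is. The point is at its centre, 35 mm above its foot.
- prep_rack: A fixed aluminium block, 190 mm (its x) by 50 mm (its y) and 55 mm high, origin at the centre of its underside. Four holes in a row along its x at -67.5, -22.5, 22.5 and 67.5 mm, 45 mm deep (floor 10 mm above the bench), 18.5 mm wide. Three hold the two long tubes and the short vial, in any order; the one at +67.5 mm is empty.
- handle (a point): The centre of the carrier's handle. The carrier is a loose white plastic block, 210 mm (x) by 70 mm (y) and 50 mm high, about 0.4 kg, with a flat steel handle bar over its middle, 76 mm long in x, 14 mm thick in y, 18 mm tall, on two uprights at x = +-33 mm. This point lies 125 mm above the carrier's underside and 75 mm above the block's top face, at the carrier's centre; axes are the carrier's, z up. The carrier's underside starts 4 mm above the bench, on the tray's floor.
- well_a (a point): Centre of the mouth of one of the carrier's two empty wells, level with the block's top face, 80 mm from the carrier's middle at its -x end. The well is 21 mm wide with a 2 mm bevel at the mouth and 42 mm deep, so a seated long tube shows 68 mm above the block.
- well_b (a point): The same for the other well, 80 mm from the carrier's middle at its +x end.
- tray: A fixed grey spill tray that the carrier stands in, 250 by 110 mm, rim 14 mm high, floor and walls 4 mm thick; origin at the centre of its underside.
- jar: A small amber jar, 36 mm wide, 55 mm high, standing on the bench between rack and tray; to be left alone (origin under its centre, as for the next ones).
- reagent: An amber reagent bottle, 64 mm wide, 130 mm high; to be left alone.
- marker: A white marker pen of 14 mm diameter lying on the bench, about 130 mm long; to be left alone.
- vial_block: A white block of small capped vials, 110 by 90 mm, 44 mm high; to be left alone.
- timer: A flat bench timer, 70 by 75 mm, 20 mm high; to be left alone.
Mind the look-alikes: they are no part of the job. Leave any orange or red look-alike of the part that bears handle alone.

How it is judged:
On the way, in this order (a step that is already met when the one before it is completed fails the run):
1. both long tubes stand seated in the carrier's wells, let go, the carrier still down in its tray ((((x of tube_1_mid in the frame of well_a between -0.012 and 0.012 m and y of tube_1_mid in the frame of well_a between -0.012 and 0.012 m and z of tube_1_mid in the frame of well_a between 0.005 and 0.018 m and angle between the z axis of tube_1_mid and the z axis of well_a, either way round below 0.2 rad) and (x of tube_2_mid in the frame of well_b between -0.012 and 0.012 m and y of tube_2_mid in the frame of well_b between -0.012 and 0.012 m and z of tube_2_mid in the frame of well_b between 0.005 and 0.018 m and angle between the z axis of tube_2_mid and the z axis of well_b, either way round below 0.2 rad)) or ((x of tube_1_mid in the frame of well_b between -0.012 and 0.012 m and y of tube_1_mid in the frame of well_b between -0.012 and 0.012 m and z of tube_1_mid in the frame of well_b between 0.005 and 0.018 m and angle between the z axis of tube_1_mid and the z axis of well_b, either way round below 0.2 rad) and (x of tube_2_mid in the frame of well_a between -0.012 and 0.012 m and y of tube_2_mid in the frame of well_a between -0.012 and 0.012 m and z of tube_2_mid in the frame of well_a between 0.005 and 0.018 m and angle between the z axis of tube_2_mid and the z axis of well_a, either way round below 0.2 rad))) and contact force between the fingers and tube_1 below 0.2 N and contact force between the fingers and tube_2 below 0.2 N and height (world z) of handle below 0.137 m and horizontal distance between handle and tray below 0.04 m), for 0.2 s.
2. the carrier is lifted clear of the tray by the gripper, level, with both tubes in it ((((x of tube_1_mid in the frame of well_a between -0.012 and 0.012 m and y of tube_1_mid in the frame of well_a between -0.012 and 0.012 m and z of tube_1_mid in the frame of well_a between 0.005 and 0.018 m and angle between the z axis of tube_1_mid and the z axis of well_a, either way round below 0.2 rad) and (x of tube_2_mid in the frame of well_b between -0.012 and 0.012 m and y of tube_2_mid in the frame of well_b between -0.012 and 0.012 m and z of tube_2_mid in the frame of well_b between 0.005 and 0.018 m and angle between the z axis of tube_2_mid and the z axis of well_b, either way round below 0.2 rad)) or ((x of tube_1_mid in the frame of well_b between -0.012 and 0.012 m and y of tube_1_mid in the frame of well_b between -0.012 and 0.012 m and z of tube_1_mid in the frame of well_b between 0.005 and 0.018 m and angle between the z axis of tube_1_mid and the z axis of well_b, either way round below 0.2 rad) and (x of tube_2_mid in the frame of well_a between -0.012 and 0.012 m and y of tube_2_mid in the frame of well_a between -0.012 and 0.012 m and z of tube_2_mid in the frame of well_a between 0.005 and 0.018 m and angle between the z axis of tube_2_mid and the z axis of well_a, either way round below 0.2 rad))) and height (world z) of handle between 0.19 and 0.305 m and contact force between the fingers and carrier above 2 N and angle between handle's own z axis and vertical below 0.1 rad and contact force between carrier and tray below 0.1 N and contact force between carrier and prep_rack below 0.1 N and contact force between carrier and jar below 0.1 N and contact force between carrier and reagent below 0.1 N and contact force between carrier and marker below 0.1 N and contact force between carrier and vial_block below 0.1 N and contact force between carrier and timer below 0.1 N), for 0.2 s.
At the end, for the whole second after the job is handed in: Fingers hold the carrier still (20 mm/s), level within 0.1 rad, handle centre 190 to 305 mm over the bench, nothing else touching it; a long tube in each well, within 12 mm of its axis, 0.2 rad and about 5 mm of the well's floor, fingers off the tubes; short vial within 20 mm of its start (all of step 2 and contact force between the fingers and tube_1 below 0.2 N and contact force between the fingers and tube_2 below 0.2 N and linear speed of carrier below 0.02 m/s and angular speed of carrier below 0.15 rad/s and distance of short_vial_mid from where it was at the start of the episode below 0.02 m); the arm keeps its last pose, push and grip.
It fails at once if a tube is tipped well away from upright (40 degrees) or the carrier tipped by 20 degrees (angle between any of tube_1_mid, tube_2_mid's own z axis and vertical above 0.7 rad or angle between handle's own z axis and vertical above 0.35 rad).
It fails at once if the short vial is taken out or shifted by 20 mm (distance of short_vial_mid from where it was at the start of the episode above 0.02 m).
It fails at once if another thing on the bench is moved by more than 30 mm (distance of any of jar, reagent, marker, vial_block, timer from where it was at the start of the episode above 0.03 m).
It also fails if it takes over 72 s, if anything falls off the work surface, if the arm or the gripper's body presses on something with over 40 N, if the wrist force passes 120 N, or if a joint passes its speed limit or range.

## Working session

There is one attempt and no reset: what is moved stays moved. The work goes in short steps, Python scripts to look and compute and a tool call to move; the robot and the scene stay as the last step left them, time stands still between calls to the robot, and variables do not carry over. Pictures are saved under pics/ and viewed, at most 10 in all, crops included, and the job is handed in when it is done.

Besides the shell and the picture viewer there is one more tool, called after "Emit:" in YAML: its name, and indented under it one key for each argument. carry_out: Moves the arm, as the interface text tells. Scaled input: -1 to 1 covers 1 m each way for a shift and 90 degrees each way for a turn. Its arguments: {"type":"object","properties":{"targets":{"type":"array","items":{"type":"array","items":{"type":"number"}}},"squeeze":{"type":"number"}},"required":["targets"]}

```bash
mkdir -p pics; ls; python3 - <<'E'
from station import robot, vision
import cv2, numpy as np
print(robot.observe())
for n in ("top","side","wrist"):
    im=vision.camera(n); c=vision.get_calibration(n)
    cv2.imwrite(f"pics/{n}0.png",im[:,:,::-1]); print(n,c)
E
```

```text
pics
{'clock': 0.0, 'q': array([ 1.17802592e+00,  5.33274862e-02,  1.61429085e+00,  1.66656876e-06,
        1.47602128e+00, -1.18992697e-01]), 'qd': array([-2.79137529e-05, -1.36126728e-03, -2.00361381e-04,  1.51899849e-03,
       -2.18631335e-03,  2.43026528e-04]), 'joint_torque': array([-1.66174832e-03, -3.93670642e+01, -3.70182645e+01, -1.93090686e-04,
        6.97716256e-03,  4.46555859e-06]), 'tcp_pos': array([0.16873442, 0.60114054, 0.23008312]), 'orientation': array([-4.28636317e-01, -3.11168774e+00,  3.10949391e-03]), 'contact_force': array([-0.54515492,  0.56449356,  0.25353832]), 'torque': array([-0.01440557,  0.00380314,  0.00966983]), 'grasp_force': 0.0, 'gripper_width': 0.9976462173973848}
top {'camera_matrix': array([[472.52803861,   0.        , 247.52049681],
       [  0.        , 472.52803861, 186.82380777],
       [  0.        ,   0.        ,   1.        ]]), 'R': array([[ 0.02631946, -0.99959747,  0.01059156],
       [-0.99116075, -0.02747256, -0.12979067],
       [ 0.1300294 , -0.00708192, -0.99148485]]), 't': array([-0.1241725 ,  0.50231832,  1.75867252])}
side {'camera_matrix': array([[428.7316032 ,   0.        , 253.28585182],
       [  0.        , 428.7316032 , 192.09693119],
       [  0.        ,   0.        ,   1.        ]]), 'R': array([[-0.99685304, -0.07761744,  0.01611075],
       [-0.06170058,  0.63210082, -0.77242578],
       [ 0.0497701 , -0.77098903, -0.63490067]]), 't': array([0.4557674 , 0.19585811, 1.31768162])}
wrist {'camera_matrix': array([[297.31863964,   0.        , 254.83954819],
       [  0.        , 297.31863964, 187.36685453],
       [  0.        ,   0.        ,   1.        ]]), 'R': array([[ 0.26998183,  0.96286325, -0.00204128],
       [ 0.92270474, -0.25811454,  0.28634393],
       [ 0.27518316, -0.07919116, -0.95812472]]), 't': array([-0.62357566, -0.03766733,  0.37813972])}
```

View pics/top0.png

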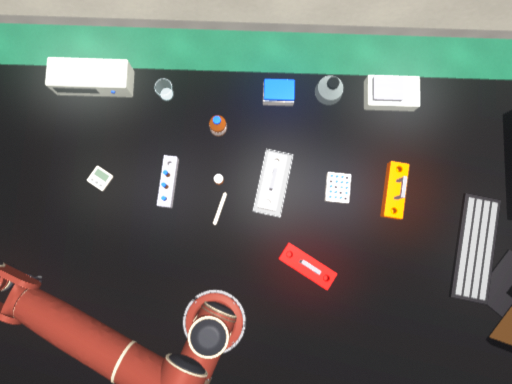

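View pics/side0.png

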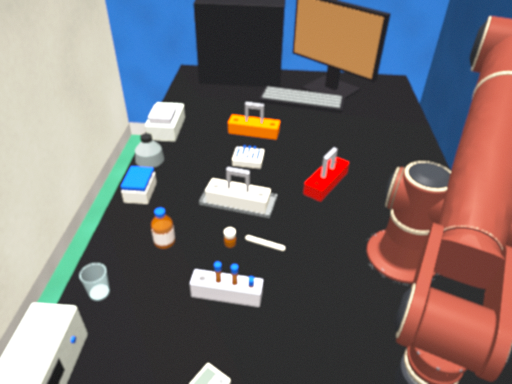

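The candidates in the top view are:
- white carrier at (273,183): a white block with a steel handle, standing in a grey tray. I choose this one.
- orange look-alike at (396,190)
- red look-alike at (308,266)
- white vial block at (338,187)

The rack is at (167,181) with blue caps in it. The side view shows tall tubes at (218,266) and (235,268), the short vial at (251,281), and an empty hole near (202,277).

```bash
cat > h.py <<'E'
import cv2, numpy as np
from station import robot, vision
def cast(c,uv,z):
    d=c["R"].T@np.linalg.inv(c["camera_matrix"])@np.array([uv[0],uv[1],1.]); o=-c["R"].T@c["t"]
    return o+d*(z-o[2])/d[2]
def tri(c1,u1,c2,u2):
    A=[]
    for c,u in((c1,u1),(c2,u2)):
        P=c["camera_matrix"]@np.c_[c["R"],c["t"]]; A+=[u[0]*P[2]-P[0],u[1]*P[2]-P[1]]
    A=np.array(A); return np.linalg.lstsq(A[:,:3],-A[:,3],rcond=None)[0]
def blobs(mask,box,amin):
    m=np.zeros_like(mask); x0,y0,x1,y1=box; m[y0:y1,x0:x1]=mask[y0:y1,x0:x1]
    n,l,s,ce=cv2.connectedComponentsWithStats(m)
    return [(tuple(ce[i].round(2)),s[i][4]) for i in range(1,n) if s[i][4]>=amin],l
E
python3 - <<'E'
from h import *
T=cv2.imread("pics/top0.png");S=cv2.imread("pics/side0.png")
ct,cs=vision.get_calibration("top"),vision.get_calibration("side")
def blue(im): return cv2.inRange(cv2.cvtColor(im,cv2.COLOR_BGR2HSV),(95,120,60),(125,255,255))
bt=sorted(b for b in blobs(blue(T),(150,150,185,215),4)[0]); bs=blobs(blue(S),(185,250,270,300),4)[0]
print("top",bt,"\nside",bs)
for u,_ in bs:
  for v,_ in bt:
    print(u,v,tri(cs,u,ct,v).round(3))
for nm,box,z in(("rack",(150,145,185,215),.055),("carrier",(245,140,300,225),.054)):
    g=cv2.cvtColor(T,cv2.COLOR_BGR2HSV)
    m=cv2.inRange(g,(0,0,110),(180,70,255)); x0,y0,x1,y1=box; k=np.zeros_like(m); k[y0:y1,x0:x1]=m[y0:y1,x0:x1]
    cn=max(cv2.findContours(k,0,2)[0],key=cv2.contourArea); w=np.array([cast(ct,p,z)[:2] for p in cn[:,0]],np.float32)
    print(nm,cv2.minAreaRect(w))
a=cv2.resize(T[140:225,150:305],None,fx=5,fy=5,interpolation=2); cv2.imwrite("pics/ctop.png",a)
a=cv2.resize(S[155:310,180:300],None,fx=3.8,fy=3.8,interpolation=2); cv2.imwrite("pics/cside.png",a)
E
```

```text
top [((np.float64(163.5), np.float64(184.5)), np.int32(14)), ((np.float64(163.64), np.float64(197.91)), np.int32(11)), ((np.float64(165.21), np.float64(172.36)), np.int32(14))] 
side [((np.float64(217.16), np.float64(265.15)), np.int32(89)), ((np.float64(233.98), np.float64(267.73)), np.int32(89)), ((np.float64(250.79), np.float64(279.4)), np.int32(47))]
(np.float64(217.16), np.float64(265.15)) (np.float64(163.5), np.float64(184.5)) [0.514 0.194 0.12 ]
(np.float64(217.16), np.float64(265.15)) (np.float64(163.64), np.float64(197.91)) [0.488 0.193 0.119]
(np.float64(217.16), np.float64(265.15)) (np.float64(165.21), np.float64(172.36)) [0.539 0.189 0.117]
(np.float64(233.98), np.float64(267.73)) (np.float64(163.5), np.float64(184.5)) [0.495 0.193 0.117]
(np.float64(233.98), np.float64(267.73)) (np.float64(163.64), np.float64(197.91)) [0.468 0.192 0.112]
(np.float64(233.98), np.float64(267.73)) (np.float64(165.21), np.float64(172.36)) [0.519 0.19  0.118]
(np.float64(250.79), np.float64(279.4)) (np.float64(163.5), np.float64(184.5)) [0.476 0.2   0.088]
(np.float64(250.79), np.float64(279.4)) (np.float64(163.64), np.float64(197.91)) [0.45  0.197 0.079]
(np.float64(250.79), np.float64(279.4)) (np.float64(165.21), np.float64(172.36)) [0.5   0.197 0.092]
rack ((0.51719069480896, 0.19057844579219818), (0.06275028735399246, 0.19900119304656982), 84.55081176757812)
carrier ((0.5221824049949646, -0.20494720339775085), (0.11416316777467728, 0.25221675634384155), 79.38085174560547)
```

View pics/ctop.png

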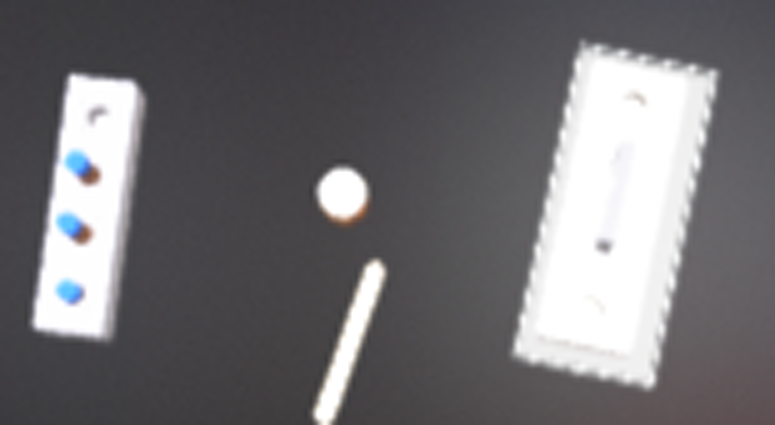

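View pics/cside.png

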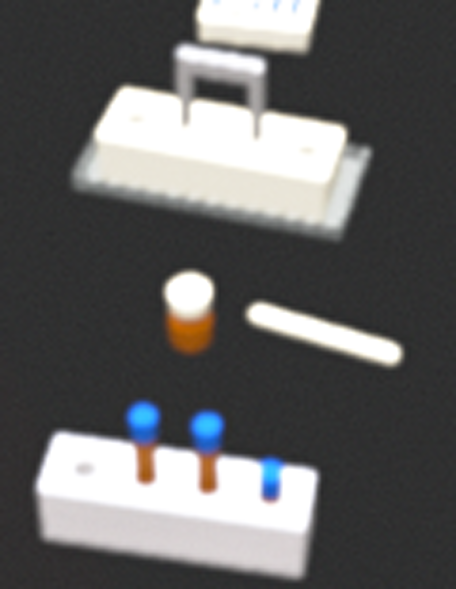

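The crops confirm the choice. The white carrier has its steel handle over the middle and wells at its ends. In the rack, the tall tubes are at about (0.539,0.189) and (0.495,0.193), the short vial is at x≈0.45, and the empty hole is at +x. The cap heights of 0.117 m and 0.08–0.09 m match the description.

```bash
cat >> h.py <<'E'
from scipy.spatial.transform import Rotation as Ro
def go(xyz,yawy=None):
    """shift and turn (tool units) to world xyz with tool y along world angle yawy (deg)"""
    s=robot.observe(); R=Ro.from_rotvec(s["orientation"]).as_matrix()
    d=R.T@(np.array(xyz)-s["tcp_pos"]); a=np.degrees(np.arctan2(R[1,1],R[0,1])); t=0
    if yawy is not None: t=-((yawy-a+90)%180-90)/90
    print("shift",d.round(4),"turn",round(t,3),"yaw",a.round(2),"tcp",s["tcp_pos"].round(4),"zaxis",R[:,2].round(4),"t",s["clock"])
E
python3 - <<'E'
from h import *
go((.517,.191,.26),84.6)
c=vision.get_calibration("wrist"); s=robot.observe(); R=Ro.from_rotvec(s["orientation"]).as_matrix()
print("cam in tool",R.T@(-c["R"].T@c["t"]-s["tcp_pos"]), "axis",R.T@c["R"][2])
ct=vision.get_calibration("top"); cs=vision.get_calibration("side")
pt=(273.2,180.2); print("wells mid",cast(ct,pt,.05)); 
for p in((635,98),(597,305)): print(cast(ct,(150+p[0]/5,140+p[1]/5),.05))
print("handle side",cast(cs,(238.2,170.5),.135))
for p in((135,118),(308,149)): print(cast(cs,(180+p[0]/3.8,155+p[1]/3.8),.05))
E
```

```text
shift [-0.4462 -0.3009 -0.0293] turn -0.114 yaw 74.31 tcp [0.1688 0.6013 0.2303] zaxis [-6.0e-04 -1.5e-03 -1.0e+00] t 0.15
cam in tool [ 0.07241233 -0.00043983 -0.14149123] axis [-2.86541892e-01 -3.19146001e-04  9.58067661e-01]
wells mid [ 0.53114211 -0.20646022  0.05      ]
[ 0.61037844 -0.21933989  0.05      ]
[ 0.4520685  -0.19374455  0.05      ]
handle side [ 0.52550043 -0.20654198  0.135     ]
[ 0.60680646 -0.22270535  0.05      ]
[ 0.44661489 -0.1937899   0.05      ]
```

Emit:
carry_out:
  targets:
    - [1,-0.03,-0.02,-0.002,-0.02]
    - [1,-0.067,-0.045,-0.005,-0.05]
    - [1,-0.1,-0.067,-0.008,-0.1]
    - [1,-0.134,-0.09,-0.01,-0.114]
    - [1,-0.167,-0.113,-0.012,-0.114]
    - [1,-0.2,-0.135,-0.014,-0.114]
    - [1,-0.234,-0.158,-0.016,-0.114]
    - [1,-0.268,-0.18,-0.018,-0.114]
    - [1,-0.3,-0.203,-0.02,-0.114]
    - [1,-0.335,-0.226,-0.022,-0.114]
    - [1,-0.37,-0.25,-0.025,-0.114]
    - [1,-0.4,-0.27,-0.027,-0.114]

```text
clock: 1.15
tcp_pos: [0.4821, 0.2314, 0.2583]
orientation: [0.15, 3.138, -0.0]
contact_force: [0.8, 0.2, 0.0]
gripper_width: 1.001
grasp_force: 0.0
```

Emit:
carry_out:
  targets:
    - [1,-0.026,-0.018,-0.002,0]
    - [1,-0.042,-0.031,-0.002,0]
    - [1,-0.042,-0.031,-0.002,0]
    - [1,-0.042,-0.031,-0.002,0]

```text
clock: 1.48
tcp_pos: [0.5202, 0.198, 0.2597]
orientation: [-0.152, -3.137, 0.0]
contact_force: [-0.9, 1.2, 0.2]
gripper_width: 0.999
grasp_force: 0.0
```

```bash
python3 - <<'E'
from h import *
go((.539,.189,.2),84.6)
c=vision.get_calibration("wrist"); im=vision.camera("wrist")
cv2.imwrite("pics/w1.png",im[:,:,::-1]); np.save("w1.npy",c)
E
```

```text
shift [-0.0197 -0.0071  0.0597] turn -0.002 yaw 84.45 tcp [0.5202 0.198  0.2597] zaxis [-1.4e-03  1.0e-04 -1.0e+00] t 1.4833
```

View pics/w1.png

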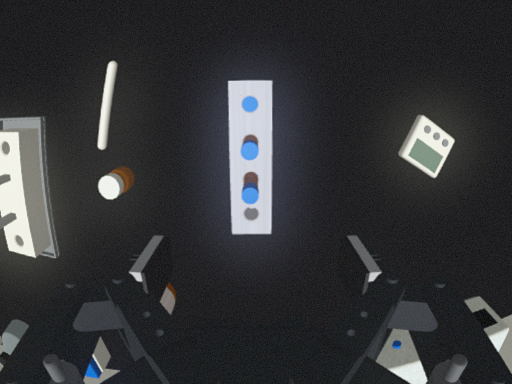

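The wrist view shows the short vial at (250,104), the long tubes at (250,150) and (250,190), and the empty hole at (251,214). On the left are the carrier's wells at (5,148) and (18,240), and the jar at (115,184).

```bash
cat >> h.py <<'E'
def fish(c,uv,z):
    K=c["camera_matrix"]; x=(uv[0]-K[0,2])/K[0,0]; y=(uv[1]-K[1,2])/K[1,1]; r=np.hypot(x,y)+1e-9
    d=c["R"].T@np.array([x/r*np.sin(r),y/r*np.sin(r),np.cos(r)]); o=-c["R"].T@c["t"]
    return o+d*(z-o[2])/d[2]
E
python3 - <<'E'
from h import *
im=cv2.imread("pics/w1.png"); c=np.load("w1.npy",allow_pickle=True).item()
hsv=cv2.cvtColor(im,cv2.COLOR_BGR2HSV); m=cv2.inRange(hsv,(95,120,60),(125,255,255))
b,l=blobs(m,(225,80,280,235),20)
for (u,n) in b: print(u,n,"V",hsv[int(u[1])-6:int(u[1])+12:2,int(u[0]),2], fish(c,u,.117)[:2].round(4), fish(c,u,.077)[:2].round(4))
n,_,s,_=cv2.connectedComponentsWithStats(cv2.bitwise_and(m,m,mask=np.uint8(hsv[:,:,2]>0)))
print([list(x) for x in s[1:] if 220<x[0]<280 and x[1]<230])
print("empty hole",fish(c,(251,214),.055)[:2])
k=cv2.inRange(hsv,(0,0,150),(180,60,255)); k[:,:215]=0;k[:,285:]=0;k[:70]=0;k[245:]=0
cn=max(cv2.findContours(k,0,2)[0],key=cv2.contourArea)
print("rack",cv2.minAreaRect(np.array([fish(c,p,.055)[:2] for p in cn[:,0]],np.float32)))
for p in((5,148),(18,240)): print("well",fish(c,p,.054)[:2])
E
```

```text
(np.float64(249.45), np.float64(103.74)) 183 V [236 234 236 237 238 236 236 235 220] [0.4499 0.1991] [0.4501 0.1983]
(np.float64(249.29), np.float64(149.99)) 259 V [236 238 237 236 237 237 238 237 236] [0.4943 0.1945] [0.5008 0.1931]
(np.float64(249.7), np.float64(193.14)) 274 V [169 236 234 233 235 233 233 233 232] [0.5378 0.1905] [0.5505 0.1885]
[[np.int32(242), np.int32(97), np.int32(16), np.int32(15), np.int32(183)], [np.int32(241), np.int32(141), np.int32(17), np.int32(19), np.int32(259)], [np.int32(242), np.int32(183), np.int32(16), np.int32(21), np.int32(274)]]
empty hole [0.58484602 0.18624476]
rack ((0.5169190764427185, 0.1923556923866272), (0.05079841613769531, 0.18944549560546875), 84.79615020751953)
well [ 0.4502668  -0.18557551]
well [ 0.60543043 -0.21691067]
```

Emit:
carry_out:
  targets:
    - [1,-0.01,-0.003,0.02,0]
    - [1,-0.019,-0.006,0.05,0]
    - [1,-0.019,-0.006,0.085,0]
    - [1,-0.019,-0.006,0.1,0]
    - [1,-0.019,-0.006,0.1,0]
    - [1,-0.019,-0.006,0.1,0]

```text
clock: 2.03
tcp_pos: [0.5369, 0.1919, 0.1595]
orientation: [-0.146, -3.136, 0.001]
contact_force: [-0.0, -0.2, 1.2]
gripper_width: 1.001
grasp_force: 0.0
```

```bash
python3 - <<'E'
from h import *
go((.5393,.1904,.081),84.8)
E
```

```text
shift [-0.0027 -0.0012  0.0784] turn -0.001 yaw 84.67 tcp [0.5369 0.1919 0.1595] zaxis [-2.3e-03 -3.0e-04 -1.0e+00] t 2.0333
```

Emit:
carry_out:
  targets:
    - [1,-0.003,-0.001,0.03,0]
    - [1,-0.003,-0.001,0.06,0]
    - [1,-0.003,-0.001,0.078,0]
    - [1,-0.003,-0.001,0.078,0]
    - [1,-0.003,-0.001,0.078,0]
    - [-1,-0.003,-0.001,0.078,0]
    - [-1,-0.003,-0.001,0.078,0]
    - [-1,-0.003,-0.001,0.078,0]
    - [-1,-0.003,-0.001,0.078,0]
    - [-1,-0.003,-0.001,0.078,0]
    - [-1,-0.003,-0.001,0.078,0]
    - [-1,-0.003,-0.001,0.078,0]
  squeeze: 35

```text
clock: 3.03
tcp_pos: [0.5416, 0.1899, 0.083]
orientation: [0.149, 3.137, 0.001]
contact_force: [0.6, 0.3, 4.4]
gripper_width: 0.189
grasp_force: 34.1
```

```bash
python3 - <<'E'
from h import *
go((.5393,.1904,.081),84.8)
s=robot.observe(); print(s["contact_force"],s["gripper_width"],s["grasp_force"])
E
```

```text
shift [0.0024 0.0003 0.002 ] turn -0.003 yaw 84.57 tcp [0.5416 0.1899 0.083 ] zaxis [ 9.e-04  4.e-04 -1.e+00] t 3.0333
[0.60118723 0.3299197  4.44519795] 0.18916821010665777 34.12139775697142
```

Emit:
carry_out:
  targets:
    - [-1,0,0,-0.02,0]
    - [-1,0,0,-0.05,0]
    - [-1,0,0,-0.085,0]
    - [-1,0,0,-0.117,0]
    - [-1,0,-0.02,-0.117,0.02]
    - [-1,0,-0.05,-0.117,0.055]
    - [-1,0,-0.085,-0.117,0.055]
    - [-1,0,-0.12,-0.117,0.055]
    - [-1,0,-0.155,-0.117,0.055]
    - [-1,0,-0.19,-0.117,0.055]
    - [-1,0,-0.225,-0.117,0.055]
    - [-1,0,-0.26,-0.117,0.055]

```text
clock: 4.03
tcp_pos: [0.5159, -0.0707, 0.199]
orientation: [-0.284, -3.129, 0.0]
contact_force: [0.5, 0.2, -0.8]
gripper_width: 0.183
grasp_force: 34.4
```

Emit:
carry_out:
  targets:
    - [-1,0,-0.025,0,0]
    - [-1,0,-0.04,0,0]
    - [-1,0,-0.04,0,0]
    - [-1,0,-0.04,0,0]
    - [-1,0,-0.04,0,0]

```text
clock: 4.45
tcp_pos: [0.5093, -0.1079, 0.199]
orientation: [-0.284, -3.128, -0.001]
contact_force: [-0.4, -0.7, 0.0]
gripper_width: 0.189
grasp_force: 34.5
```

```bash
python3 - <<'E'
from h import *
go((.609,-.220,.2),80.5)
c=vision.get_calibration("wrist"); im=vision.camera("wrist")
print(robot.observe()["gripper_width"])
cv2.imwrite("pics/w2.png",im[:,:,::-1]); np.save("w2.npy",c)
E
```

```text
shift [-0.1182 -0.0924 -0.0011] turn -0.01 yaw 79.64 tcp [ 0.5093 -0.1079  0.199 ] zaxis [-4.e-04  6.e-04 -1.e+00] t 4.45
0.18604139252734936
```

View pics/w2.png

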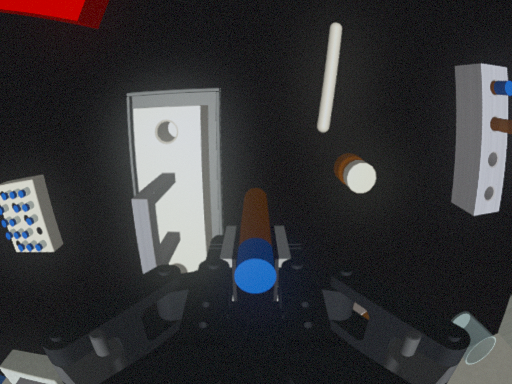

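The wrist view shows the tube held upright and well_a at (167,131). The carrier's near face corners are at about (134,107) and (202,106), and the handle's top face runs from (144,198) to (148,270).

```bash
python3 - <<'E'
from h import *
im=cv2.imread("pics/w2.png"); c=np.load("w2.npy",allow_pickle=True).item()
g=cv2.cvtColor(im,cv2.COLOR_BGR2GRAY)
for v in (112,120,165,180,220,240): print(v,g[v,126:226:2])
w=im[115:148,150:186]; gg=cv2.cvtColor(w,cv2.COLOR_BGR2GRAY)
m=np.uint8(gg<np.percentile(gg,90)-12)*255; m=cv2.morphologyEx(m,2,np.ones((3,3)))
cn=max(cv2.findContours(m,0,2)[0],key=cv2.contourArea); 
uv=cv2.minEnclosingCircle(cn); p=np.array(uv[0])+(150,115); print("well px",p,uv[1],fish(c,p,.054))
W=np.array([fish(c,q+np.array([150,115]),.054)[:2] for q in cn[:,0]],np.float32); print("well world",cv2.minEnclosingCircle(W),cv2.minAreaRect(W))
for p in((134,107),(202,106)): print(fish(c,p,.054).round(4))
for p in((134,196),(153,200),(155,268),(141,272)): print("h",fish(c,p,.138).round(4))
E
```

```text
112 [ 60 138  77 103 215 215 213 215 213 215 215 215 213 213 214 212 215 216
 214 214 215 217 214 216 215 216 216 216 214 215 215 216 216 214 214 215
 216 159 103 106 107 134 150 148 147 129 130  70  47  47]
120 [ 59 136  89  85 216 215 215 214 216 215 217 215 216 217 217 216 216 214
 197 195 190 193 201 213 217 216 217 215 215 215 216 214 215 215 214 214
 216 171 106 106 105 138 151 151 147 123 131  79  52  52]
165 [ 53  59  87 135  74 170 217 214 215 214 216 215 216 216 215 217 215 216
 216 217 217 216 217 217 216 218 216 217 217 216 216 216 217 215 216 216
 215 216 121 115 113 120 149 153 151 146 137  96  60  63]
180 [ 54  57  57 111 113  75 199 215 213 215 214 215 217 187 112  97 102 102
  99 103 100 100 102 105 112 212 216 216 217 216 217 217 218 217 217 216
 215 216 151 113 113 112 150 151 151 150 135 106  74  59]
220 [ 46  52  57  47 152 163 163 156 162 163 165 163 105  93  91 121 215 215
 216 215 214 215 216 216 217 214 214 216 216 217 215 216 216 216 215 215
 214 215 217 150 110 111 112 146 146 148 142 135  85  63]
240 [ 44  47  50  46  51  70 162 162 160 160 161 160 162 131  86  89  92 217
 145  92  97  97  93  96  98  91  89 182 216 216 216 216 214 214 216 214
 215 216 217 213 119 105 107  63  63  64  58  59  59  94]
well px [166.  131.5] 12.175895690917969 [ 0.44948098 -0.18700764  0.054     ]
well world ((0.4494936466217041, -0.187260702252388), 0.012487130239605904) ((0.44981706142425537, -0.18925757706165314), (0.024465711787343025, 0.0207285787910223), 8.51321792602539)
[ 0.4174 -0.2151  0.054 ]
[ 0.4327 -0.146   0.054 ]
h [ 0.4878 -0.1978  0.138 ]
h [ 0.4935 -0.1832  0.138 ]
h [ 0.5514 -0.2003  0.138 ]
h [ 0.5539 -0.2147  0.138 ]
```

```bash
python3 - <<'E'
from h import *
im=cv2.imread("pics/w2.png"); c=np.load("w2.npy",allow_pickle=True).item()
g=cv2.cvtColor(im,cv2.COLOR_BGR2GRAY).astype(float); P=[]
for v in list(range(112,236,3)):
    r=g[v,192:216]; i=np.where((r[:-1]>=170)&(r[1:]<170))[0]
    if len(i): i=i[-1]; P.append(fish(c,(192+i+(r[i]-170)/(r[i]-r[i+1]),v),.054)[:2])
P=np.array(P,np.float32); vx,vy,x,y=cv2.fitLine(P,cv2.DIST_HUBER,0,.001,.001).ravel()
a=np.degrees(np.arctan2(vy,vx)); a=(a+90)%180-90; print("yaw",a,x,y,len(P))
d=np.array([np.cos(np.radians(a)),np.sin(np.radians(a))]); n=np.array([-d[1],d[0]])
o=np.array([x,y])-n*.035; W=np.array([.4495,-.187]); A=o+d*((W-o)@d); print("well_a from edge",A,"b",A+.16*d,"mid",A+.08*d)
m=A+.08*d; go((*(A+.16*d),.2),90+a)
E
```

```text
yaw -10.726204 0.47957247 -0.15719973 42
well_a from edge [ 0.44947703 -0.18712128] b [ 0.60668148 -0.21689983] mid [ 0.52807925 -0.20201055]
shift [-0.1153 -0.0901 -0.001 ] turn 0.004 yaw 79.68 tcp [ 0.5094 -0.1076  0.1991] zaxis [-3.e-04  5.e-04 -1.e+00] t 4.5
```

```bash
python3 - <<'E'
from h import *
im=cv2.imread("pics/w2.png"); c=np.load("w2.npy",allow_pickle=True).item()
hsv=cv2.cvtColor(im,cv2.COLOR_BGR2HSV); m=cv2.inRange(hsv,(95,120,60),(125,255,255))
m[:,:225]=0;m[:,290:]=0;m[:220]=0
x,y,w,h=cv2.boundingRect(m); print(x,y,w,h); print(hsv[y:y+h:2,256,2])
s=robot.observe(); R=Ro.from_rotvec(s["orientation"]).as_matrix()
for p,dz in(((x+w/2,y+h),.037),((255,188),-.073)): 
    print((R.T@(fish(c,p,s["tcp_pos"][2]+dz)-s["tcp_pos"])).round(4))
E
```

```text
234 238 43 56
[ 82  92  92  94  93  91  91  89  94  94 135 198 197 196 196 197 196 194
 195 194 194 195 193 192 196 193 194 194]
[-0.0068 -0.0005 -0.037 ]
[ 0.0079 -0.0007  0.073 ]
```

Emit:
carry_out:
  targets:
    - [-1,-0.035,0,-0.001,0]
    - [-1,-0.07,-0.01,-0.001,0]
    - [-1,-0.1,-0.03,-0.001,0.004]
    - [-1,-0.116,-0.06,-0.001,0.004]
    - [-1,-0.116,-0.09,-0.001,0.004]
    - [-1,-0.116,-0.09,0.02,0.004]
    - [-1,-0.116,-0.09,0.04,0.004]
    - [-1,-0.116,-0.09,0.055,0.004]
    - [-1,-0.116,-0.09,0.055,0.004]
    - [-1,-0.116,-0.09,0.055,0.004]
    - [-1,-0.116,-0.09,0.055,0.004]

```text
clock: 5.42
tcp_pos: [0.608, -0.2173, 0.1454]
orientation: [0.292, 3.127, -0.001]
contact_force: [-0.1, 0.3, -0.1]
gripper_width: 0.185
grasp_force: 34.5
```

```bash
python3 - <<'E'
from h import *
go((.6077,-.217,.086),79.3)
s=robot.observe(); print(s["contact_force"],s["gripper_width"],s["grasp_force"])
im=vision.camera("wrist"); cv2.imwrite("pics/w3.png",cv2.resize(im[120:330,130:390,::-1],None,fx=3,fy=2.8))
E
```

```text
shift [0.0004 0.0003 0.0594] turn 0.0 yaw 79.33 tcp [ 0.608  -0.2173  0.1454] zaxis [ 1.3e-03 -6.0e-04 -1.0e+00] t 5.4167
[-0.13828659  0.30047477 -0.10451518] 0.18474546041636516 34.464934724383056
```

View pics/w3.png

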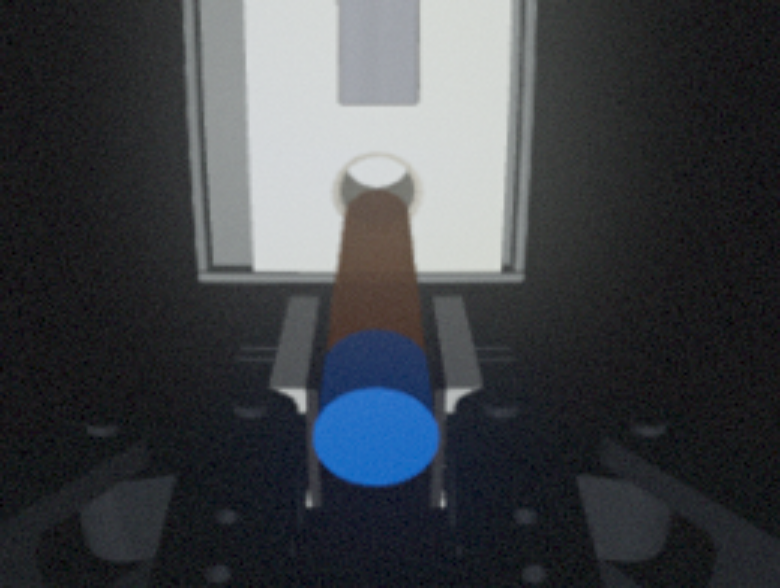

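The tube hangs centred over the well, whose mouth is at (377,185) in the crop. I'll lower it in two stages.

Emit:
carry_out:
  targets:
    - [-1,0,0,0.01,0]
    - [-1,0,0,0.018,0]
    - [-1,0,0,0.025,0]
    - [-1,0,0,0.032,0]
    - [-1,0,0,0.032,0]
    - [-1,0,0,0.032,0]

```text
clock: 5.97
tcp_pos: [0.6067, -0.2176, 0.1111]
orientation: [-0.294, -3.126, -0.001]
contact_force: [-0.2, -0.7, 0.2]
gripper_width: 0.191
grasp_force: 34.5
```

Emit:
carry_out:
  targets:
    - [-1,0,0,0.01,0]
    - [-1,0,0,0.018,0]
    - [-1,0,0,0.024,0]
    - [-1,0,0,0.027,0]
    - [-1,0,0,0.027,0]
    - [-1,0,0,0.027,0]

```text
clock: 6.47
tcp_pos: [0.6074, -0.2179, 0.0851]
orientation: [0.294, 3.128, 0.0]
contact_force: [-0.2, 0.7, 0.1]
gripper_width: 0.188
grasp_force: 34.5
```

Emit:
carry_out:
  targets:
    - [-1,0,0,0.002,0]
    - [-1,0,0,0.002,0]
    - [1,0,0,0.002,0]
    - [1,0,0,0.002,0]
    - [1,0,0,0.002,0]
    - [1,0,0,0.002,0]
    - [1,0,0,0.002,0]
    - [1,0,0,0.002,0]
    - [1,0,0,-0.03,0]
    - [1,0,0,-0.07,0]
    - [1,0,0,-0.11,0]
    - [1,0,0,-0.15,0]

```text
clock: 7.47
tcp_pos: [0.6068, -0.2177, 0.2365]
orientation: [-0.294, -3.127, -0.001]
contact_force: [1.4, -0.3, -0.5]
gripper_width: 1.0
grasp_force: 0.0
```

```bash
python3 - <<'E'
from h import *
go((.4945,.1944,.2),84.8)
c=vision.get_calibration("wrist"); im=vision.camera("wrist")[:,:,::-1]
cv2.imwrite("pics/w4.png",im)
m=cv2.inRange(cv2.cvtColor(im,cv2.COLOR_BGR2HSV),(95,120,60),(125,255,255))
for u,n in blobs(m,(150,60,400,384),40)[0]: print(u,n,fish(c,u,.122).round(4))
E
```

```text
shift [0.1871 0.3839 0.0368] turn -0.062 yaw 79.26 tcp [ 0.6068 -0.2177  0.2365] zaxis [-9.e-04  4.e-04 -1.e+00] t 7.4667
(np.float64(254.52), np.float64(183.44)) 296 [ 0.607  -0.2185  0.122 ]
(np.float64(317.13), np.float64(322.47)) 167 [ 0.7836 -0.1786  0.122 ]
```

Emit:
carry_out:
  targets:
    - [1,0.015,0.03,0,0]
    - [1,0.032,0.065,0,-0.02]
    - [1,0.049,0.1,0,-0.04]
    - [1,0.066,0.135,0,-0.062]
    - [1,0.083,0.17,0,-0.062]
    - [1,0.1,0.205,0,-0.062]
    - [1,0.117,0.24,0,-0.062]
    - [1,0.134,0.275,0.005,-0.062]
    - [1,0.151,0.31,0.01,-0.062]
    - [1,0.168,0.345,0.02,-0.062]
    - [1,0.18,0.37,0.03,-0.062]
    - [1,0.187,0.384,0.037,-0.062]

```text
clock: 8.52
tcp_pos: [0.4936, 0.197, 0.1973]
orientation: [-0.137, -3.138, -0.001]
contact_force: [0.3, -0.3, -0.8]
gripper_width: 1.003
grasp_force: 0.0
```

Emit:
carry_out:
  targets:
    - [1,0,0,0.02,0]
    - [1,0,0,0.04,0]
    - [1,0,0,0.04,0]
    - [1,0,0,0.04,0]
    - [1,0,0,0.04,0]

```text
clock: 8.93
tcp_pos: [0.4957, 0.1942, 0.1592]
orientation: [0.142, 3.137, 0.0]
contact_force: [-0.5, -0.8, 0.1]
gripper_width: 1.001
grasp_force: 0.0
```

```bash
python3 - <<'E'
from h import *
go((.4950,.1944,.083),84.8)
E
```

```text
shift [0.0008 0.0002 0.0762] turn 0.0 yaw 84.82 tcp [0.4957 0.1942 0.1592] zaxis [ 1.1e-03  2.0e-04 -1.0e+00] t 8.9333
```

Emit:
carry_out:
  targets:
    - [1,0.001,0,0.03,0]
    - [1,0.001,0,0.06,0]
    - [1,0.001,0,0.076,0]
    - [1,0.001,0,0.076,0]
    - [1,0.001,0,0.076,0]
    - [-1,0.001,0,0.076,0]
    - [-1,0.001,0,0.076,0]
    - [-1,0.001,0,0.076,0]
    - [-1,0.001,0,0.076,0]
    - [-1,0.001,0,0.076,0]
    - [-1,0.001,0,0.076,0]
    - [-1,0.001,0,0.076,0]
  squeeze: 35

```text
clock: 9.93
tcp_pos: [0.4945, 0.1945, 0.083]
orientation: [0.141, 3.137, 0.001]
contact_force: [-0.3, 0.4, 2.3]
gripper_width: 0.191
grasp_force: 34.1
```

Emit:
carry_out:
  targets:
    - [-1,0,0,-0.02,0]
    - [-1,0,0,-0.05,0]
    - [-1,0,0,-0.085,0]
    - [-1,0,0,-0.115,0]
    - [-1,0,-0.02,-0.115,0.02]
    - [-1,0,-0.05,-0.115,0.062]
    - [-1,0,-0.085,-0.115,0.062]
    - [-1,0,-0.12,-0.115,0.062]
    - [-1,0,-0.155,-0.115,0.062]
    - [-1,0,-0.19,-0.115,0.062]
    - [-1,0,-0.225,-0.115,0.062]
    - [-1,0,-0.26,-0.115,0.062]

```text
clock: 10.93
tcp_pos: [0.4701, -0.0661, 0.1971]
orientation: [-0.294, -3.128, 0.0]
contact_force: [1.2, -0.5, -0.7]
gripper_width: 0.19
grasp_force: 34.6
```

```bash
python3 - <<'E'
from h import *
go((.4505,-.1875,.2),79.3)
s=robot.observe(); R=Ro.from_rotvec(s["orientation"]).as_matrix()
c=vision.get_calibration("wrist"); im=vision.camera("wrist")[:,:,::-1]
m=cv2.inRange(cv2.cvtColor(im,cv2.COLOR_BGR2HSV),(95,120,60),(125,255,255)); m[:,:225]=0;m[:,290:]=0;m[:220]=0
x,y,w,h=cv2.boundingRect(m); print(x,y,w,h,(R.T@(fish(c,(x+w/2,y+h),s["tcp_pos"][2]+.037)-s["tcp_pos"])).round(4))
E
```

```text
shift [-0.0034 -0.1229 -0.0029] turn -0.0 yaw 79.27 tcp [ 0.4701 -0.0661  0.1971] zaxis [-1.e-04  0.e+00 -1.e+00] t 10.9333
234 242 42 57 [-0.0097 -0.0004 -0.037 ]
```

Emit:
carry_out:
  targets:
    - [-1,-0.001,-0.035,0,0]
    - [-1,-0.001,-0.07,0,0]
    - [-1,-0.001,-0.1,0,0]
    - [-1,-0.001,-0.123,0,0]
    - [-1,-0.001,-0.123,0.02,0]
    - [-1,-0.001,-0.123,0.04,0]
    - [-1,-0.001,-0.123,0.051,0]
    - [-1,-0.001,-0.123,0.051,0]
    - [-1,-0.001,-0.123,0.051,0]
    - [-1,-0.001,-0.123,0.051,0]

```text
clock: 11.82
tcp_pos: [0.4494, -0.1856, 0.1473]
orientation: [0.293, 3.127, -0.001]
contact_force: [0.5, -0.5, 1.0]
gripper_width: 0.187
grasp_force: 34.7
```

```bash
python3 - <<'E'
from h import *
go((.4485,-.187,.085),79.3)
im=vision.camera("wrist"); cv2.imwrite("pics/w5.png",cv2.resize(im[120:330,130:390,::-1],None,fx=3,fy=2.8))
E
```

```text
shift [ 0.0007 -0.0015  0.0623] turn -0.0 yaw 79.3 tcp [ 0.4494 -0.1856  0.1473] zaxis [ 1.1e-03 -7.0e-04 -1.0e+00] t 11.8167
```

View pics/w5.png

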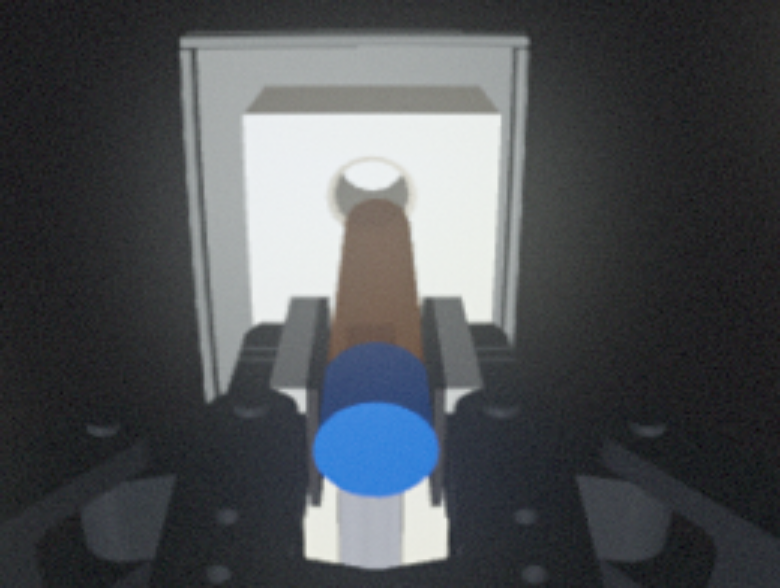

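The well at (371,192) is about 1.5 mm to the left of the tube, at column 377. That agrees with the computed shift, so I'll correct it and lower.

Emit:
carry_out:
  targets:
    - [-1,0.001,-0.001,0,0]
    - [-1,0.001,-0.001,0.01,0]
    - [-1,0.001,-0.001,0.018,0]
    - [-1,0.001,-0.001,0.025,0]
    - [-1,0.001,-0.001,0.034,0]
    - [-1,0.001,-0.001,0.034,0]
    - [-1,0.001,-0.001,0.034,0]

```text
clock: 12.45
tcp_pos: [0.447, -0.1861, 0.1111]
orientation: [-0.294, -3.126, -0.002]
contact_force: [0.1, 0.4, -0.2]
gripper_width: 0.187
grasp_force: 34.7
```

Emit:
carry_out:
  targets:
    - [-1,0,0,0.01,0]
    - [-1,0,0,0.018,0]
    - [-1,0,0,0.024,0]
    - [-1,0,0,0.028,0]
    - [-1,0,0,0.028,0]
    - [-1,0,0,0.028,0]

```text
clock: 12.95
tcp_pos: [0.448, -0.1866, 0.0849]
orientation: [0.294, 3.128, 0.0]
contact_force: [-1.5, 1.3, 5.1]
gripper_width: 0.191
grasp_force: 35.3
```

Down on the well floor, with 5 N of contact. Next I release, rise and check both tubes.

Emit:
carry_out:
  targets:
    - [1,0,0,0,0]
    - [1,0,0,0,0]
    - [1,0,0,0,0]
    - [1,0,0,0,0]
    - [1,0,0,0,0]
    - [1,0,0,0,0]
    - [1,0,0,-0.03,0]
    - [1,0,0,-0.07,0]
    - [1,0,0,-0.11,0]
    - [1,0,0,-0.13,0]
    - [1,0,0,-0.13,0]
    - [1,0,0,-0.13,0]

```text
clock: 13.95
tcp_pos: [0.4484, -0.1869, 0.2161]
orientation: [0.294, 3.125, -0.003]
contact_force: [-0.7, 0.1, -0.5]
gripper_width: 1.002
grasp_force: 0.0
```

```bash
python3 - <<'E'
from h import *
c=vision.get_calibration("wrist"); im=vision.camera("wrist")[:,:,::-1]
S=vision.camera("side")[:,:,::-1]; T=vision.camera("top")[:,:,::-1]
hs=lambda a,:cv2.inRange(cv2.cvtColor(a,cv2.COLOR_BGR2HSV),(95,120,60),(125,255,255))
P=[]
for u,n in blobs(hs(im),(200,60,310,384),40)[0]: P.append(fish(c,u,.117)); print("w",u,n,P[-1].round(4))
for u,n in blobs(hs(S),(190,150,290,220),5)[0]: print("side",u,n,cast(vision.get_calibration("side"),u,.117).round(4))
a=.5*(np.array([.607,-.2185])+np.array([.4485,-.187])); print(a); go((a[0],a[1],.2),79.3)
cv2.imwrite("pics/s6.png",cv2.resize(S[150:230,180:300],None,fx=5,fy=5,interpolation=2))
E
```

```text
w (np.float64(255.38), np.float64(188.71)) 319 [ 0.4494 -0.1873  0.117 ]
w (np.float64(254.44), np.float64(319.5)) 68 [ 0.5915 -0.2151  0.117 ]
side (np.float64(214.62), np.float64(170.43)) 58 [ 0.6073 -0.2232  0.117 ]
side (np.float64(260.77), np.float64(179.02)) 61 [ 0.4492 -0.1912  0.117 ]
[ 0.52775 -0.20275]
shift [-0.0828 -0.0015  0.0118] turn -0.0 yaw 79.26 tcp [ 0.4467 -0.1859  0.2121] zaxis [-0.0031  0.0019 -1.    ] t 14.1
```

View pics/s6.png

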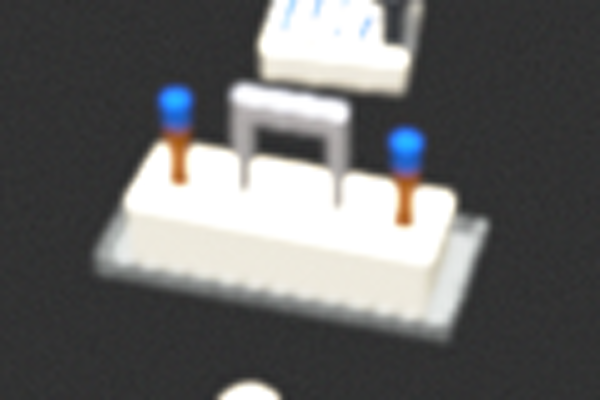

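Both tubes stand upright and equally deep, with caps at (175,105) and (405,150) in the crop. The handle lies between them. Now I go for the handle.

Emit:
carry_out:
  targets:
    - [1,-0.03,0,0,0]
    - [1,-0.06,-0.001,0,0]
    - [1,-0.082,-0.001,0.01,0]
    - [1,-0.082,-0.001,0.04,0]
    - [1,-0.082,-0.001,0.05,0]
    - [1,-0.082,-0.001,0.05,0]
    - [1,-0.082,-0.001,0.05,0]

```text
clock: 14.68
tcp_pos: [0.5265, -0.202, 0.1623]
orientation: [-0.294, -3.124, -0.003]
contact_force: [0.7, -1.0, 0.5]
gripper_width: 0.999
grasp_force: 0.0
```

```bash
python3 - <<'E'
from h import *
go((.528,-.2025,.109),79.3)
E
```

```text
shift [-0.0018 -0.0003  0.0533] turn -0.001 yaw 79.25 tcp [ 0.5265 -0.202   0.1623] zaxis [-0.0039  0.0021 -1.    ] t 14.6833
```

Emit:
carry_out:
  targets:
    - [1,-0.001,0,0.025,0]
    - [1,-0.001,0,0.045,0]
    - [1,-0.001,0,0.053,0]
    - [1,-0.001,0,0.053,0]
    - [1,-0.001,0,0.053,0]
    - [-1,-0.001,0,0.053,0]
    - [-1,-0.001,0,0.053,0]
    - [-1,-0.001,0,0.053,0]
    - [-1,-0.001,0,0.053,0]
    - [-1,-0.001,0,0.053,0]
    - [-1,-0.001,0,0.053,0]
    - [-1,-0.001,0,0.053,0]
  squeeze: 90

```text
clock: 15.68
tcp_pos: [0.5293, -0.2026, 0.1117]
orientation: [0.294, 3.127, 0.001]
contact_force: [0.8, 2.4, 2.1]
gripper_width: 0.142
grasp_force: 88.6
```

Emit:
carry_out:
  targets:
    - [-1,0,0,0,0]
    - [-1,0,0,0,0]
    - [-1,0,0,-0.003,0]
    - [-1,0,0,-0.008,0]
    - [-1,0,0,-0.014,0]
    - [-1,0,0,-0.02,0]
    - [-1,0,0,-0.02,0]

```text
clock: 16.27
tcp_pos: [0.5297, -0.2034, 0.1328]
orientation: [0.294, 3.126, -0.002]
contact_force: [0.6, 0.3, -3.8]
gripper_width: 0.149
grasp_force: 87.7
```

Gripped at 0.142 × 85 ≈ 12–14 mm, the handle's thickness. It's carrying the weight, so I lift it the rest of the way.

Emit:
carry_out:
  targets:
    - [-1,0,0,-0.007,0]
    - [-1,0,0,-0.015,0]
    - [-1,0,0,-0.025,0]
    - [-1,0,0,-0.037,0]
    - [-1,0,0,-0.049,0]
    - [-1,0,0,-0.06,0]
    - [-1,0,0,-0.07,0]
    - [-1,0,0,-0.077,0]
    - [-1,0,0,-0.08,0]
    - [-1,0,0,-0.08,0]
    - [-1,0,0,-0.08,0]
    - [-1,0,0,-0.08,0]

```text
clock: 17.27
tcp_pos: [0.5285, -0.2026, 0.2103]
orientation: [-0.294, -3.126, -0.001]
contact_force: [-0.2, -0.1, -4.7]
gripper_width: 0.146
grasp_force: 87.9
```

Emit:
carry_out:
  targets:
    - [-1,0,0,0,0]
    - [-1,0,0,0,0]
    - [-1,0,0,0,0]
    - [-1,0,0,0,0]
    - [-1,0,0,0,0]
    - [-1,0,0,0,0]

```text
clock: 17.77
tcp_pos: [0.529, -0.2029, 0.2113]
orientation: [-0.294, -3.128, -0.0]
contact_force: [-0.3, -0.1, -4.7]
gripper_width: 0.145
grasp_force: 87.9
```

```bash
python3 - <<'E'
from h import *
S=vision.camera("side")[:,:,::-1]; s=robot.observe(); print(s["tcp_pos"],s["qd"].round(4),s["contact_force"],s["grasp_force"])
cv2.imwrite("pics/s7.png",cv2.resize(S[90:310,150:310],None,fx=2.7,fy=2.7,interpolation=2))
E
```

```text
[ 0.52898973 -0.20289582  0.21130615] [-0.0008 -0.0004  0.0012  0.0012 -0.0017 -0.0134] [-0.45041435 -0.1456016  -3.95620569] 87.89798855781555
```

View pics/s7.png

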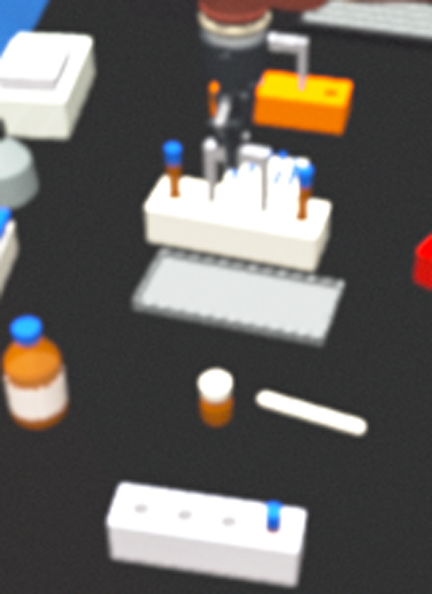

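The carrier hangs level about 10 cm up at (238,225) in the crop. Both tubes are in it, the tray at (240,295) is clear, and the short vial is still in the rack at (273,516).

```bash
python3 -c "
from station import robot
print(robot.hand_in())"
```

```text
the job is handed in; nothing more can be done
None
```

Both long tubes are seated in the carrier's wells, and the arm is holding the carrier level by its handle about 10 cm above the clear tray; I handed it in at about 18 s, but no verdict came back.

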